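# Knock the stuck sharpening stone out of its holder

## Task

The sharpening stone has jammed under the clamp lips of its holder. Take the wooden block, knock the stone along the bed with it until it is clear of the lips (do not touch the stone with the fingers while it is jammed), and stand the block back up on the bare worktop. Then lift the stone out and lay it flat in the middle of the round cork mat.

Things in the scene. Friction and masses are not known exactly. Their poses are not given: they have to be found in the camera images.
- holder: Black bed 136 x 84 x 10 mm, fixed; origin: centre of its underside, z up. At its -x end (x -68 to -44 mm) two steel brackets, top at 42 mm, hold the stone under lips that leave a 36 mm wide slot between them (y -18 to 18), open upward and to -x. Knock the stone towards holder +x; a 6 mm high stop bar stands across the bed from x +57 mm. A tall cup sealer stands to the right of all this: keep clear of it.
- stone_center (a point): Grey two-layer sharpening stone, 58 (its x) x 42 (y) x 24 mm (z), 0.16 kg; point at its centre. It lies on the bed, axes as the holder's, centre at holder x -33 to -39 mm, gripped at its sides by a spring pad: pushing takes about 7 to 14 N until its -x end leaves the brackets. It is clear of the lips once its centre is past holder x = -14 mm; some 36 mm of push gives room for the fingers.
- block_center (a point): Plain beech block standing on end on the worktop, 44 (its x) x 20 (y) x 76 mm high, loose, about 0.1 kg; point at its centre, 38 mm up; z up. Held upright by its upper half with its length along the holder and its foot a few mm above the bed, it passes between the lips behind the stone's end, the fingers above the brackets.
- mat_top (a point): Flat round cork mat, 100 mm across, 8 mm thick, loose on the worktop; point at the centre of its upper face, 8 mm above the worktop. (The round orange jar lid nearby is not it.)

How it is judged:
On the way, in this order (a step that is already met when the one before it is completed fails the run):
1. the block pushes the jammed stone at least 8 mm along the bed (distance of stone_center from where it was at the start of the episode above 0.008 m and contact force between block and stone above 0.5 N).
2. the stone is clear of the lips, lying in the holder (x of stone_center in the frame of holder above -0.014 m and height (world z) of stone_center below 0.03 m), for 0.1 s.
At the end, for the whole second after the job is handed in: The stone lies flat (within 10 degrees) on the cork mat, its centre within 20 mm of the mat's centre; the block stands upright (within 10 degrees) on the bare worktop; both are at rest (horizontal distance between stone_center and mat_top below 0.02 m and height (world z) of stone_center between 0.016 and 0.026 m and angle between each of stone_center, block_center's own z axis and vertical below 0.17 rad and linear speed of each of stone, block below 0.02 m/s and height (world z) of block_center between 0.032 and 0.043 m); the robot touches nothing.
It fails at once if the fingers press on the stone while it is still under the lips (contact force between the fingers and stone above 1 N and x of stone_center in the frame of holder below -0.018 m and horizontal distance between stone_center and holder below 0.05 m and height (world z) of stone_center below 0.028 m).
It also fails if it takes over 67 s, if anything falls off the work surface, if the arm or the gripper's body presses on something with over 40 N, if the wrist force passes 120 N, or if a joint passes its speed limit or range.

## Robot

A 6-joint arm with a two-finger parallel gripper is mounted at the origin on a cart in front of the work surface, level with it; the furniture and walls round the work are solid. World frame = base frame: x ahead of the robot, y to its left, z up, the work surface at z = 0. Lengths are in m, angles in rad, forces in N, time in s.
With the tool pointing down it reaches from about 0.375 to 0.9 m from the base axis. Payload 3.1 kg.
Tool frame: the origin (TCP) lies midway between the tips of the shut fingers; the grasp point (between the pads) lies 19 mm behind it; x points along the fingers, y is the direction in which the jaws open and shut, and the axes are right-handed (so a half turn about x gives the same grasp; the last joint's range is limited). The gripper opens to 87 mm and grips with 3 to 60 N. Pads are 19 mm wide; open, the fingers measure 117 mm over their backs; the gripper's body (75 mm by 190 mm) begins 51 mm behind the grasp point.
Start: joints at [1.022, 0.527, 1.433, -0, 1.181, -0.178], TCP at [0.226, 0.583, 0.223] pointing down, gripper open.
Joint ranges: [-3.08, 3.08], [-0.75, 2.2], [0.22, 2.44], [-1.43, 4.57], [0, 2.65], [-2.85, 2.85]. Speed limits (rad/s): [2.79, 2.79, 3.14, 3.14, 3.14, 3.14].

## Interface

Orientations are given as a unit quaternion [x, y, z, w].
In Python, from rig import get_obs, imaging, robot gives the robot as it stands.
- The arm moves only by the shell command python3 -m inch 'ROWS' [FORCE]. ROWS is JSON, a list of rows, each a list of 3 entries, a list of its own where there are three numbers: the finger opening in mm, from 0 to 87, then the shift along the tool's x, y, z in mm, then the turn, a rotation vector about the tool's x, y, z in degrees. In form: [[grip, [dx, dy, dz], [wx, wy, wz]], ...]. A call has 1 to 12 rows; each row shifts and turns the pose as measured when the row begins, along the tool's axes as they then stand; what a row does not reach is not made up. A row lasts 1/8 s, in which the tool goes at most 62.5 mm and 10.7 degrees, less where a joint would pass 70% of its speed; a pose out of reach is approached as far as the arm can. A call with a gripper value outside its range is refused whole. The fingers move at their own pace and stop on an object; FORCE is the grip in N (left out, the last holds). Time passes only in rows, so rows that do not move let the fingers close. It gives the time, the measured TCP pose, the force and the opening at its end, in the units of the state.
- get_obs(): the state, without advancing time (a new reading comes with each control period).
- imaging.camera(name): name is "scene" or "top"; returns the picture (400x640x3 uint8, red, green, blue); there is no depth.
- imaging.camera_params(name): a dict with "camera_matrix" (3x3 intrinsics, pixels), "xyz" and "rotation" of the camera in the world. Camera axes: x right, y down, z forward; pixel columns grow to the right and rows downward; lengths in m; the calibration is good to about 2 mm. A picture is of the moment at which its call begins. camera_params takes no time and is no camera call.
- robot.hand_in(): hands the job in, once; it reports no verdict.
Trained networks look in the newest picture that a camera, given by its name, has taken for a name from the list of things; names that differ only in an ending like _2 or _b are one class to them, and where a whole thing is asked for, a point or a joint stands for the part that bears it (a point fixed in the world has none). Each returns a list of dicts, best first, with "confidence" (0 to 1); they miss things now and then, are a little off and sometimes report something else, mostly with a low value. They report only what shows in the picture. A call takes as long as a camera call.
- imaging.cut_out(camera, target): "pixels" (400x640 bool, what is visible of it) and "box" ([centre column, centre row, width, height] in pixels, round what is visible of it).
- imaging.tip_of(camera, target): "pixel" ([column, row] in pixels: a listed point, or the origin of a listed thing).
The state is a dict: "time": time; "q": joint angles; "joint_velocities": joint speeds; "joint_torque": joint torques, N m; "position": TCP position; "tool_rot": TCP orientation; "ft_force": force on the tool from outside, world axes, zero at the start; "moment": the same for the moment, N m; "grip_width": finger opening in m.
Only numpy, scipy, OpenCV 4.12 (cv2) and the standard library are available. Lean on these libraries where they do the work, as an engineer would, in place of code of your own. Each camera call takes 0.05 s, during which the arm holds its last target. There are 200 camera calls.

## Working session

There is one attempt and no reset: what is moved stays moved. The work goes in short steps, Python scripts to look and compute and a shell command to move; the robot and the scene stay as the last step left them, time stands still between calls to the robot, and variables do not carry over. Pictures are saved under pics/ and viewed, about 8 in all and at most 12, crops included, and the job is handed in when it is done.

```bash
ls; mkdir -p pics; cat > h.py <<'E'
import numpy as np, cv2
from rig import get_obs, imaging, robot
from scipy.spatial.transform import Rotation as R
def cam(n):
    p=imaging.camera_params(n); K=np.array(p["camera_matrix"]); r=np.array(p["rotation"])
    if r.shape!=(3,3): r=R.from_quat(r).as_matrix()
    return K,np.array(p["xyz"]),r
def ray(n,px):
    K,c,r=cam(n); return c, r@np.linalg.inv(K)@np.array([px[0],px[1],1.])
def onz(n,px,z):
    c,d=ray(n,px); return c+d*(z-c[2])/d[2]
def proj(n,P):
    K,c,r=cam(n); q=K@(r.T@(np.array(P)-c)); return q[:2]/q[2]
def tri(pa,pb):
    A=[];b=[]
    for n,p in (("scene",pa),("top",pb)):
        c,d=ray(n,p); d/=np.linalg.norm(d); M=np.eye(3)-np.outer(d,d); A.append(M); b.append(M@c)
    return np.linalg.lstsq(np.vstack(A),np.hstack(b),rcond=None)[0]
def snap(n,f):
    im=imaging.camera(n); cv2.imwrite("pics/"+f,im[...,::-1]); return im
E
python3 - <<'E'
from h import *
for n in("scene","top"):
    snap(n,n+"0.png"); K,c,r=cam(n); print(n,c.round(3),K[0,0],r.round(2).tolist())
    for t,z in(("holder",0),("stone_center",.022),("block_center",.038),("mat_top",.008)):
        for d in imaging.tip_of(n,t)[:2]: print(t,np.round(d["pixel"],1),round(d["confidence"],2),onz(n,d["pixel"],z).round(4))
        for d in imaging.cut_out(n,t)[:2]: print("  cut",np.round(d["box"],1),round(d["confidence"],2))
o=get_obs(); print(o["time"],o["position"],R.from_quat(o["tool_rot"]).as_matrix().round(3).tolist())
E
```

```text
pics
scene [-0.013 -0.118  0.691] 495.82997251749214 [[0.57, -0.59, 0.56], [-0.82, -0.42, 0.4], [-0.0, -0.69, -0.72]]
holder [351.7 202.7] 0.63 [0.5518 0.2128 0.    ]
  cut [343.6 200.2  67.6  61.7] 0.65
stone_center [329.4 193.6] 0.76 [0.5296 0.2496 0.022 ]
  cut [335.1 191.5  37.6  30.4] 0.93
block_center [286.  189.3] 0.64 [0.4795 0.3133 0.038 ]
block_center [346.9 204.3] 0.39 [0.5124 0.1996 0.038 ]
  cut [288.5 187.6  28.2  36.8] 0.61
mat_top [301.2 255.5] 0.71 [0.3903 0.2124 0.008 ]
  cut [300.6 258.3  55.9  52.2] 0.79
top [0.434 0.248 0.919] 374.88578741375903 [[0.0, -1.0, 0.03], [-1.0, -0.0, -0.03], [0.03, -0.03, -1.0]]
holder [326.  158.6] 0.66 [0.5466 0.2162 0.    ]
  cut [326.1 160.8  57.1  44.4] 0.56
stone_center [313.  159.2] 0.83 [0.5424 0.2482 0.022 ]
  cut [312.5 161.6  27.7  19.9] 0.71
block_center [287.2 182.7] 0.62 [0.4849 0.3087 0.038 ]
  cut [286.6 184.1  15.3  18.1] 0.71
mat_top [312.6 158.9] 0.62 [0.5448 0.2492 0.008 ]
  cut [330.2 224.8  36.4  43.7] 0.65
0.9 [0.22644109 0.58250741 0.22255472] [[0.0, 0.362, 0.932], [-0.0, 0.932, -0.362], [-1.0, 0.0, 0.0]]
```

```bash
python3 - <<'E'
import cv2,numpy as np
a=cv2.imread("pics/scene0.png");b=cv2.imread("pics/top0.png")
A=cv2.resize(a[140:310,240:440],None,fx=3.,fy=3.,interpolation=2)
cv2.imwrite("pics/s1.png",A)
B=cv2.resize(b[120:260,260:400],None,fx=4,fy=4,interpolation=2)
cv2.imwrite("pics/t1.png",B)
E
```

```text
(no output)
```

View pics/s1.png

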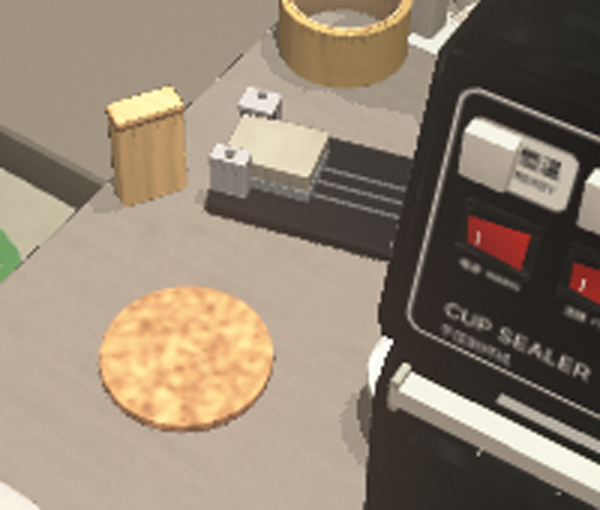

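View pics/t1.png

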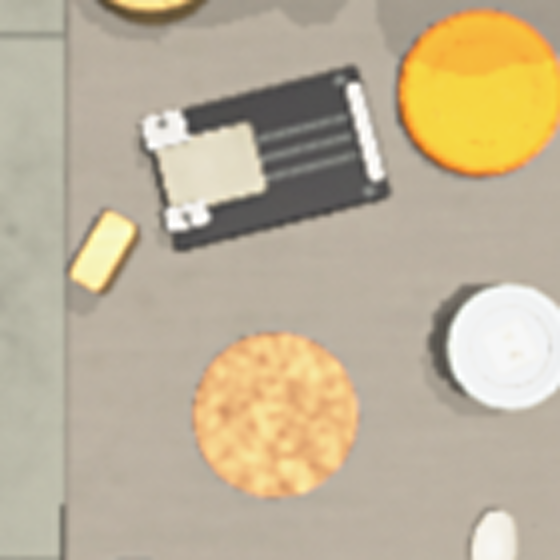

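The top view shows the block at crop (103,252), the stone at (213,165) between its brackets, the mat at (275,415) and the bed running to the right and slightly up. Next I'll fit the edges and look at the whole top picture for obstacles.

```bash
python3 - <<'E'
from h import *
b=cv2.imread("pics/top0.png"); cv2.imwrite("pics/t2.png",b)
hsv=cv2.cvtColor(b,cv2.COLOR_BGR2HSV)
def rect(name,pts,z):
    P=np.array([onz("top",(x/4+260-.375,y/4+120-.375),z)[:2] for x,y in pts]); 
    c,s,_=cv2.minAreaRect(P.astype(np.float32)); print(name,"mean",P.mean(0).round(4),"sides",np.linalg.norm(np.roll(P,-1,0)-P,axis=1).round(4),
      "ang",[round(float(np.degrees(np.arctan2(*(P[(i+1)%4]-P[i])[::-1]))),1) for i in range(4)]); return P
rect("bed",[(145,120),(355,68),(390,193),(178,250)],.010)
rect("stone",[(160,146),(252,122),(268,188),(176,210)],.034)
P=rect("blocktop",[(107,208),(140,222),(97,294),(68,277)],.076)
P=np.array([onz("top",(x/4+260-.375,y/4+120-.375),.008)[:2] for x,y in((193,415),(358,415),(275,332),(275,498))]); print("mat",P.mean(0),np.ptp(P,0))
for n in("scene","top"):
  imaging.camera(n)
  for t,z in(("block_center",.076),("mat_top",.008),("stone_center",.034)):
    for d in imaging.cut_out(n,t)[:1]:
        m=d["pixels"].astype(np.uint8); c=max(cv2.findContours(m,0,1)[0],key=cv2.contourArea)[:,0]
        W=np.array([onz(n,p,z)[:2] for p in c.astype(float)])
        r=cv2.minAreaRect((W*1000).astype(np.float32)); print(n,t,np.round(r[0],1),np.round(r[1],1),round(r[2],1), "scene proj")
Z=tri((180/3+240,352/3+140),(275/4+260,415/4+120));print("mat tri",Z)
# block top corners in scene
P=[onz("scene",(x/3+240-.33,y/3+140-.33),.076)[:2] for x,y in((107,106),(175,87),(186,103),(115,129))];print("scene blocktop",np.mean(P,0).round(4),np.round(P,3).tolist())
P=[onz("scene",(x/3+240-.33,y/3+140-.33),.034)[:2] for x,y in((242,116),(329,135),(316,187))];print("stone scene",np.round(P,4).tolist())
E
```

```text
bed mean [0.5443 0.2155] sides [0.1319 0.0793 0.1337 0.0816] ang [-75.8, -164.4, 105.2, 14.3]
stone mean [0.5361 0.2479] sides [0.0563 0.0403 0.056  0.0391] ang [-75.1, -166.4, 103.6, 14.1]
blocktop mean [0.4839 0.3102] sides [0.0201 0.0471 0.0189 0.0445] ang [-112.9, 149.4, 59.6, -29.2]
mat [0.38793275 0.21053659] [0.10063226 0.10026455]
scene block_center [457.8 286.8] [92.4 43.7] 41.2 scene proj
scene mat_top [387.1 209.4] [100.1  98.1] 35.0 scene proj
scene stone_center [526.  242.9] [62.6 62.3] 16.2 scene proj
top block_center [536.3 218.7] [ 77.8 125.8] 14.7 scene proj
top mat_top [388.9 211.6] [97.2 97. ] 89.9 scene proj
top stone_center [533.  249.7] [46.5 59.2] 18.6 scene proj
mat tri [0.38634202 0.21065397 0.00858291]
scene blocktop [0.4819 0.3071] [[0.469, 0.326], [0.505, 0.303], [0.498, 0.289], [0.456, 0.31]]
stone scene [[0.5435, 0.2804], [0.5608, 0.2256], [0.5185, 0.2075]]
```

View pics/t2.png

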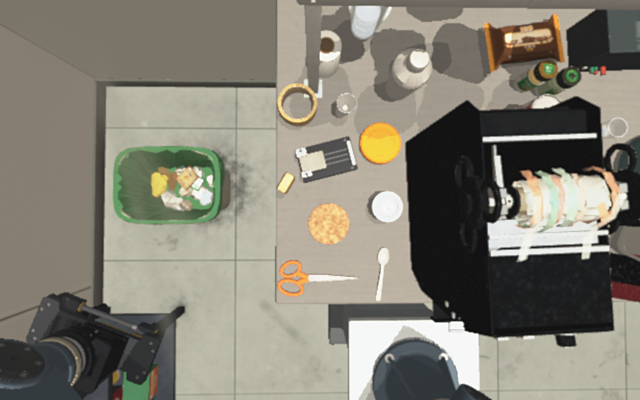

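The block is at about (0.483, 0.309) with its long axis at -30°. The holder is at about (0.545, 0.2155) with its x axis at -75.3°, and the mat is at (0.388, 0.2105). The tall sealer is well off to the right, beyond column 405. I'll move above the block.

```bash
python3 -m inch '[[60,[0,0,0],[8.8,0,0]],[60,[0,-15.5,51.4],[0,0,0]],[60,[0,-15.5,51.4],[0,0,0]],[60,[0,-15.5,51.4],[0,0,0]],[60,[0,-15.5,51.4],[0,0,0]],[60,[0,-15.5,51.4],[0,0,0]],[60,[0,-15.5,51.4],[0,0,0]],[60,[0,-15.5,51.4],[0,0,0]],[60,[0,0,0],[0,0,0]]]' 60
cat >> h.py <<'E'
def to(x,y,z,yaw=None):
    o=get_obs(); M=R.from_quat(o["tool_rot"]).as_matrix(); p=np.array(o["position"])
    cy=np.degrees(np.arctan2(M[1,1],M[0,1])); print("t",o["time"],"pos",p.round(4),"yaw",cy.round(2),"tilt",np.degrees(M[:2,0]).round(2),"F",np.round(o["ft_force"],1),"w",round(o["grip_width"],4))
    if yaw is not None: print("turn x",round(cy-yaw,2))
    print("shift mm",(M.T@(np.array([x,y,z])-p)*1000).round(1))
    if yaw is not None:
        M=M@R.from_euler("x",cy-yaw,degrees=True).as_matrix(); print("shift mm after turn",(M.T@(np.array([x,y,z])-p)*1000).round(1))
E
python3 -c "
from h import *
to(.483,.309,.04,60)"
```

```text
time: 2.42
position: [0.492, 0.3016, 0.2234]
tool_rot: [0.186, 0.681, -0.182, 0.684]
ft_force: [-0.3, 1.2, 0.1]
grip_width: 0.0599
t 2.425 pos [0.492  0.3016 0.2234] yaw 59.85 tilt [0.34 0.24] F [-0.3  1.2  0.1] w 0.0599
turn x -0.15
shift mm [183.4   0.6 -12. ]
shift mm after turn [183.4   0.7 -12. ]
```

```bash
python3 -m inch '[[60,[50,0,-6],[0,0,0]],[60,[50,0,-6],[0,0,0]],[60,[50,0,0],[0,0,0]],[60,[0,0,0],[0,0,0]]]' 60
python3 - <<'E'
from h import *
to(.483,.309,.034,60)
for n in("scene","top"):snap(n,n+"2.png")
a=cv2.imread("pics/scene2.png")[130:250,220:380];b=cv2.imread("pics/top2.png")[120:240,240:360]
cv2.imwrite("pics/c2.png",np.hstack([cv2.resize(a,None,fx=3.,fy=3),cv2.resize(b,None,fx=2.6,fy=3)]))
E
```

```text
time: 2.92
position: [0.4832, 0.3112, 0.0719]
tool_rot: [0.188, 0.68, -0.181, 0.685]
ft_force: [-0.1, -0.4, 0.8]
grip_width: 0.06
t 2.925 pos [0.4832 0.3112 0.0719] yaw 59.81 tilt [0.58 0.44] F [-0.1 -0.4  0.8] w 0.06
turn x -0.19
shift mm [37.9 -2.4  0.8]
shift mm after turn [37.9 -2.4  0.8]
```

View pics/c2.png

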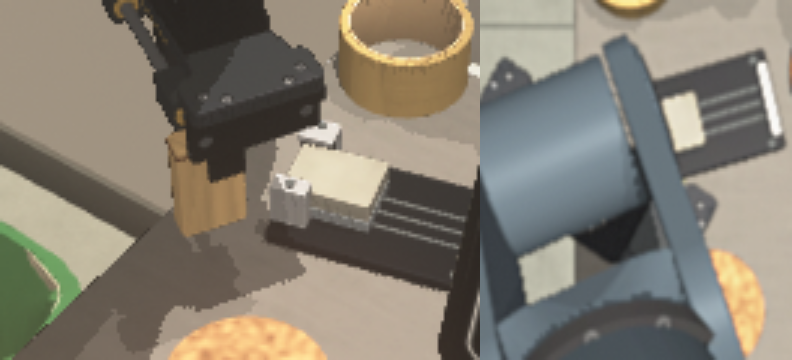

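The fingers straddle the block, so I'll lower and grip.

```bash
python3 -m inch '[[60,[20,-2,0.8],[0,0.3,-0.7]],[60,[18,0,0],[0,0,0]],[60,[0,0,0],[0,0,0]],[15,[0,0,0],[0,0,0]],[15,[0,0,0],[0,0,0]],[15,[0,0,0],[0,0,0]],[15,[0,0,0],[0,0,0]]]' 60
python3 -c "
from h import *
to(.483,.309,.034,60)"
```

```text
time: 3.9
position: [0.4912, 0.3126, 0.0418]
tool_rot: [0.188, 0.677, -0.18, 0.689]
ft_force: [0.6, 0.1, 0.1]
grip_width: 0.0277
t 3.9 pos [0.4912 0.3126 0.0418] yaw 59.83 tilt [1.09 0.41] F [0.6 0.1 0.1] w 0.0277
turn x -0.17
shift mm [ 7.6 -7.4 -5.4]
shift mm after turn [ 7.6 -7.3 -5.4]
```

```bash
python3 -m inch '[[15,[0,0,0],[0,0,0]],[15,[0,0,0],[0,0,0]]]' 60
python3 -c "
from h import *
to(.483,.309,.034,60)"; python3 -m inch '[[15,[0,0,0],[0,0,0]],[15,[0,0,0],[0,0,0]]]' 60 
python3 -c "
from h import *
to(.483,.309,.034,60)"
```

```text
time: 4.15
position: [0.491, 0.3123, 0.0419]
tool_rot: [0.188, 0.677, -0.18, 0.688]
ft_force: [0.0, -0.4, -0.5]
grip_width: 0.0195
t 4.15 pos [0.491  0.3123 0.0419] yaw 59.85 tilt [1.07 0.38] F [ 0.  -0.4 -0.5] w 0.0195
turn x -0.15
shift mm [ 7.8 -7.  -5.3]
shift mm after turn [ 7.8 -7.  -5.3]
time: 4.4
position: [0.491, 0.3123, 0.042]
tool_rot: [0.188, 0.677, -0.18, 0.688]
ft_force: [-0.9, -0.5, 1.5]
grip_width: 0.0196
t 4.4 pos [0.491  0.3123 0.042 ] yaw 59.85 tilt [1.07 0.39] F [-0.9 -0.5  1.5] w 0.0196
turn x -0.15
shift mm [ 7.8 -7.  -5.4]
shift mm after turn [ 7.8 -7.  -5.4]
```

The block is gripped (19.6 mm), but 8 mm higher than I wanted and off-centre along its length. I'll regrip lower and remove the 1° tilt.

```bash
python3 -m inch '[[32,[0,0,0],[0,0,0]],[32,[0,0,0],[0,0,0]],[32,[0,0,0],[0,0,0]],[32,[8,0,-5],[0,0.7,-0.9]],[32,[0,0,0],[0,0,0]]]' 60
python3 -c "
from h import *
to(.484,.309,.034,60)"
```

```text
time: 5.03
position: [0.4867, 0.3154, 0.0333]
tool_rot: [0.184, 0.683, -0.184, 0.683]
ft_force: [-0.3, 0.1, 0.3]
grip_width: 0.0317
t 5.025 pos [0.4867 0.3154 0.0333] yaw 59.82 tilt [-0.04 -0.04] F [-0.3  0.1  0.3] w 0.0317
turn x -0.18
shift mm [-0.7 -6.9  0.8]
shift mm after turn [-0.7 -6.9  0.8]
```

```bash
python3 -m inch '[[15,[0,0,0],[0,0,0]],[15,[0,0,0],[0,0,0]],[15,[0,0,0],[0,0,0]],[15,[0,0,0],[0,0,0]],[15,[-40,0,0],[0,0,0]],[15,[-40,0,0],[0,0,0]],[15,[0,0,0],[0,0,0]]]' 60
python3 - <<'E'
from h import *
u=np.array([np.cos(np.radians(-75.3)),np.sin(np.radians(-75.3))]);p=np.array([.545,.2155])-.105*u
to(*p,.115,14.7)
for n in("scene","top"):snap(n,n+"3.png")
a=cv2.imread("pics/scene3.png")[100:250,220:380];b=cv2.imread("pics/top3.png")[120:240,240:360]
cv2.imwrite("pics/c3.png",np.hstack([cv2.resize(a,None,fx=3.,fy=3),cv2.resize(b,None,fx=2.6,fy=3.75)]))
E
```

```text
time: 5.9
position: [0.4861, 0.315, 0.1138]
tool_rot: [0.183, 0.684, -0.185, 0.682]
ft_force: [-0.2, 0.2, -2.0]
grip_width: 0.0197
t 5.9 pos [0.4861 0.315  0.1138] yaw 59.82 tilt [-0.21 -0.11] F [-0.2  0.2 -2. ] w 0.0197
turn x 45.12
shift mm [-1.3 18.  26.8]
shift mm after turn [-1.3 31.7  6.2]
```

View pics/c3.png

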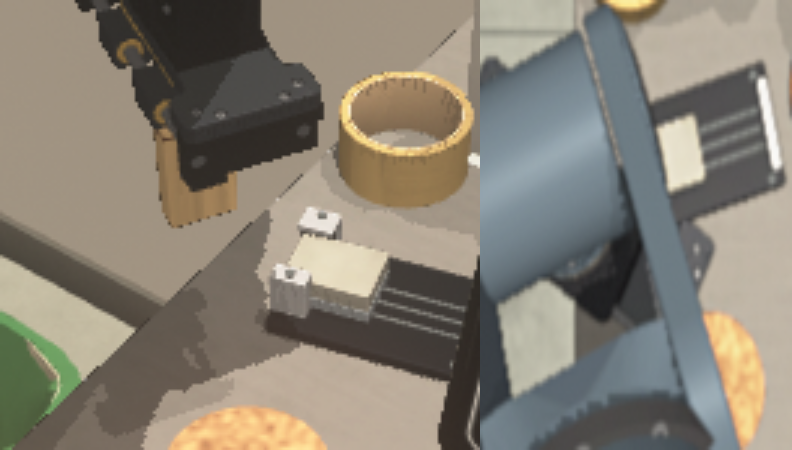

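The block is held upright about 80 mm up. I'll turn it in line with the holder and move behind the stone.

```bash
python3 -m inch '[[15,[0,0,0],[9,0,0]],[15,[0,0,0],[9,0,0]],[15,[0,0,0],[9,0,0]],[15,[0,0,0],[9,0,0]],[15,[0,0,0],[9,0,0]],[15,[0,16,3],[0,0,0]],[15,[0,16,3],[0,0,0]],[15,[0,0,0],[0,0,0]]]' 60
python3 - <<'E'
from h import *
u=np.array([np.cos(np.radians(-75.3)),np.sin(np.radians(-75.3))]);p=np.array([.545,.2155])-.105*u
to(*p,.047,14.7)
snap("scene","scene4.png")
for d in imaging.cut_out("scene","block_center")[:2]: print(np.round(d["box"],1),d["confidence"])
a=cv2.imread("pics/scene4.png")[110:230,240:400]
cv2.imwrite("pics/c4.png",cv2.resize(a,None,fx=4,fy=4,interpolation=2))
E
```

```text
time: 7.0
position: [0.5111, 0.3118, 0.0971]
tool_rot: [0.426, 0.561, -0.448, 0.55]
ft_force: [-0.1, -0.0, -1.3]
grip_width: 0.0197
t 7.0 pos [0.5111 0.3118 0.0971] yaw 13.6 tilt [-1.83 -0.78] F [-0.1 -0.  -1.3] w 0.0197
turn x -1.1
shift mm [49.8 10.  -3.7]
shift mm after turn [49.8 10.1 -3.5]
[295.8 157.1  26.3  30.2] 0.81
```

View pics/c4.png

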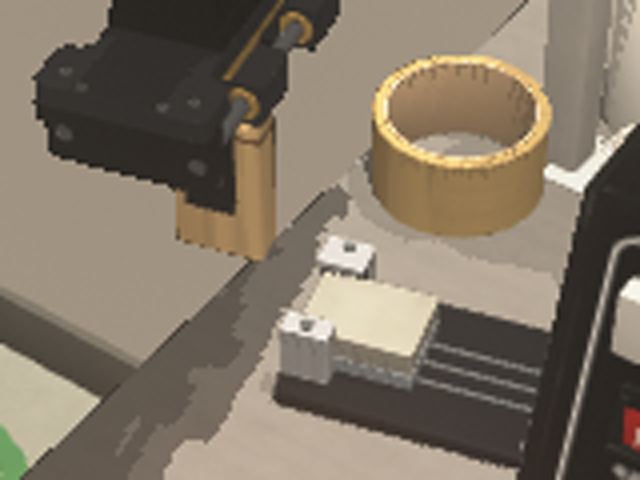

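```bash
python3 - <<'E'
from h import *
o=get_obs(); M=R.from_quat(o["tool_rot"]).as_matrix(); p=np.array(o["position"])
for off in(-8,0,8):
  print(off,[((proj("scene",p+M@np.array([.0333,y,z+off/1000]))-[240,110])*4+1.5).round(0).tolist() for y,z in((-.01,-.022),(-.01,.022),(.01,.022))])
E
python3 -m inch '[[15,[0,0,0],[-1,0.3,2]],[15,[0,0,0],[0,0,0]],[15,[0,10,-5],[0,0,0]],[15,[0,0,0],[0,0,0]]]' 60
python3 - <<'E'
from h import *
u=np.array([np.cos(np.radians(-75.3)),np.sin(np.radians(-75.3))]);p=np.array([.545,.2155])-.105*u
to(*p,.047,14.7)
E
```

```text
-8 [[156.0, 243.0], [243.0, 266.0], [260.0, 240.0]]
0 [[172.0, 247.0], [259.0, 271.0], [276.0, 244.0]]
8 [[187.0, 251.0], [275.0, 275.0], [292.0, 248.0]]
time: 7.6
position: [0.5174, 0.3196, 0.0974]
tool_rot: [0.431, 0.56, -0.433, 0.559]
ft_force: [-0.5, -0.3, -0.3]
grip_width: 0.0199
t 7.6 pos [0.5174 0.3196 0.0974] yaw 14.69 tilt [-0.12 -0.04] F [-0.5 -0.3 -0.3] w 0.0199
turn x -0.01
shift mm [50.4  0.4  2.7]
shift mm after turn [50.4  0.4  2.7]
```

```bash
python3 -m inch '[[15,[25,0,0],[0,0,0]],[15,[25,0,0],[0,0,0]],[15,[0,0,0],[0,0,0]]]' 60
cat >> h.py <<'E'
def hold(z=.048):
    o=get_obs();u=np.array([np.cos(np.radians(-75.3)),np.sin(np.radians(-75.3))]);d=np.array(o["position"])[:2]-[.545,.2155]
    print("tcp in holder mm",(1000*d@u).round(1),(1000*(d@[-u[1],u[0]])).round(1)); p=np.array([.545,.2155])-.05*u; to(*p,z,14.7)
E
python3 - <<'E'
from h import *
hold()
snap("scene","scene5.png"); a=cv2.imread("pics/scene5.png")[130:250,240:400]
cv2.imwrite("pics/c5.png",cv2.resize(a,None,fx=4,fy=4,interpolation=2))
E
```

```text
time: 7.98
position: [0.5188, 0.3207, 0.0472]
tool_rot: [0.432, 0.56, -0.432, 0.56]
ft_force: [0.8, -0.7, -1.1]
grip_width: 0.0198
tcp in holder mm -108.4 1.4
t 7.975 pos [0.5188 0.3207 0.0472] yaw 14.73 tilt [0. 0.] F [ 0.8 -0.7 -1.1] w 0.0198
turn x 0.03
shift mm [-0.8 -1.4 58.4]
shift mm after turn [-0.8 -1.4 58.4]
```

View pics/c5.png

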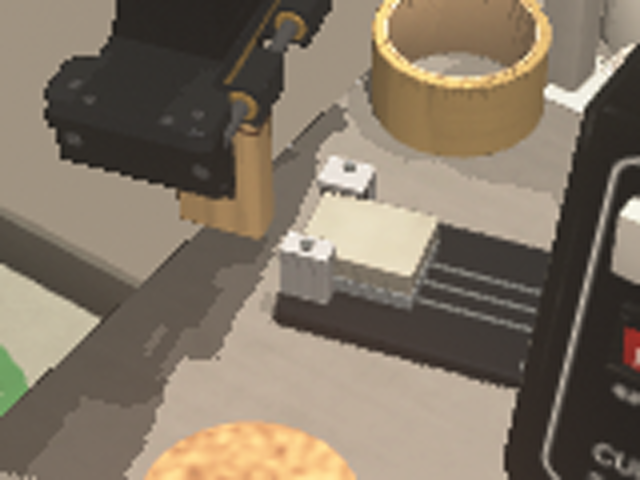

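The block is lined up with the slot and low enough. I'll start pushing.

```bash
python3 -m inch '[[15,[0,-1,8],[0,0,0]],[15,[0,0,8],[0,0,0]],[15,[0,0,8],[0,0,0]]]' 60;python3 -c "
from h import *
hold()"
python3 -m inch '[[15,[0,0,8],[0,0,0]],[15,[0,0,8],[0,0,0]]]' 60;python3 -c "
from h import *
hold()"
```

```text
time: 8.4
position: [0.5267, 0.2977, 0.051]
tool_rot: [0.434, 0.559, -0.429, 0.561]
ft_force: [-1.6, 6.9, -1.6]
grip_width: 0.0195
tcp in holder mm -84.2 3.2
t 8.4 pos [0.5267 0.2977 0.051 ] yaw 14.72 tilt [0.37 0.22] F [-1.6  6.9 -1.6] w 0.0195
turn x 0.02
shift mm [ 2.9 -3.2 34.2]
shift mm after turn [ 2.9 -3.2 34.2]
time: 8.65
position: [0.5302, 0.2847, 0.0519]
tool_rot: [0.438, 0.56, -0.429, 0.558]
ft_force: [-1.8, 6.8, -2.0]
grip_width: 0.0198
tcp in holder mm -70.7 3.3
t 8.65 pos [0.5302 0.2847 0.0519] yaw 14.42 tilt [0.35 0.66] F [-1.8  6.8 -2. ] w 0.0198
turn x -0.28
shift mm [ 3.7 -3.2 20.7]
shift mm after turn [ 3.7 -3.3 20.7]
```

```bash
python3 -m inch '[[15,[3,-2,6],[0,0,0]],[15,[1,-1,7],[0,0,0]],[15,[0,0,7],[0,0,0]]]' 60;python3 - <<'E'
from h import *
hold()
for n in("scene","top"):
  snap(n,n+"6.png")
  for d in imaging.tip_of(n,"stone_center")[:1]: 
    p=onz(n,d["pixel"],.022); u=np.array([np.cos(np.radians(-75.3)),np.sin(np.radians(-75.3))]);e=p[:2]-[.545,.2155]; print(n,d["confidence"],p.round(4),"holder",e@u,e@[-u[1],u[0]])
a=cv2.imread("pics/scene6.png")[130:250,240:400];b=cv2.imread("pics/top6.png")[120:210,270:370]
cv2.imwrite("pics/c6.png",np.hstack([cv2.resize(a,None,fx=2.5,fy=2.5,interpolation=2),cv2.resize(b,None,fx=3.3333,fy=3.3333,interpolation=2)]))
E
```

```text
time: 9.02
position: [0.5342, 0.2667, 0.0502]
tool_rot: [0.442, 0.559, -0.426, 0.557]
ft_force: [-0.7, -0.2, -0.5]
grip_width: 0.02
tcp in holder mm -52.2 2.5
t 9.025 pos [0.5342 0.2667 0.0502] yaw 14.22 tilt [0.65 1.07] F [-0.7 -0.2 -0.5] w 0.02
turn x -0.48
shift mm [ 2.1 -2.5  2.3]
shift mm after turn [ 2.1 -2.6  2.3]
scene 0.71 [0.5426 0.2149 0.022 ] holder -6.341872514482741e-06 -0.00243532024877925
top 0.51 [0.5456 0.2269 0.022 ] holder -0.010835782457377844 0.0034523343911914118
```

View pics/c6.png

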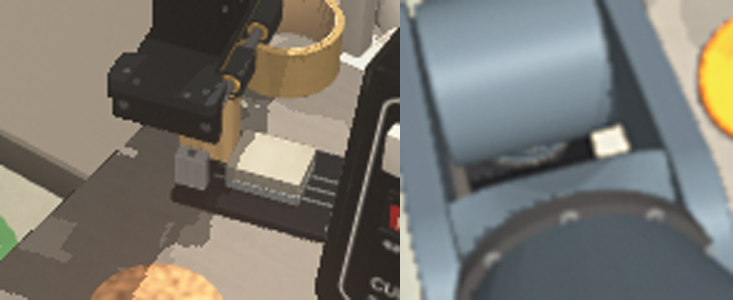

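The stone is free: its centre is near holder x 0, the gap to the brackets shows and the force is back to zero. I'll give it a small extra nudge, back out and lift.

```bash
python3 -m inch '[[15,[0,-1,5],[0.5,0,0]],[15,[0,0,0],[0,0,0]],[15,[0,0,-20],[0,0,0]],[15,[0,0,-25],[0,0,0]],[15,[0,0,-20],[0,0,0]],[15,[0,0,0],[0,0,0]],[15,[-30,0,0],[0,0,0]],[15,[-20,0,0],[0,0,0]],[15,[0,0,0],[0,0,0]]]' 60;python3 - <<'E'
from h import *
hold(); to(.475,.31,.035,14.7)
E
```

```text
time: 10.35
position: [0.5161, 0.328, 0.1007]
tool_rot: [0.443, 0.558, -0.43, 0.555]
ft_force: [1.0, -0.3, -1.1]
grip_width: 0.0199
tcp in holder mm -116.1 0.5
t 10.35 pos [0.5161 0.328  0.1007] yaw 13.8 tilt [0.48 0.96] F [ 1.  -0.3 -1.1] w 0.0199
turn x -0.9
shift mm [51.8 -0.1 66.9]
shift mm after turn [51.8 -1.2 66.8]
t 10.35 pos [0.5161 0.328  0.1007] yaw 13.8 tilt [0.48 0.96] F [ 1.  -0.3 -1.1] w 0.0199
turn x -0.9
shift mm [ 65.  -44.9   8.6]
shift mm after turn [ 65.  -45.1   7.9]
```

```bash
python3 -m inch '[[15,[0,-23,4],[-0.9,0,0]],[15,[0,-22,4],[0,0,0]],[15,[0,0,0],[0,0,0]],[15,[20,0,0],[0,-0.8,-0.7]],[15,[0,0,0],[0,0,0]]]' 60;python3 - <<'E'
from h import *
to(.475,.31,.035,14.7)
snap("scene","scene7.png")
a=cv2.imread("pics/scene7.png")[110:250,220:400]
cv2.imwrite("pics/c7.png",cv2.resize(a,None,fx=4,fy=4,interpolation=2))
E
```

```text
time: 10.98
position: [0.4751, 0.3081, 0.077]
tool_rot: [0.432, 0.559, -0.432, 0.56]
ft_force: [0.1, 0.1, -0.5]
grip_width: 0.0196
t 10.975 pos [0.4751 0.3081 0.077 ] yaw 14.65 tilt [-0.   -0.06] F [ 0.1  0.1 -0.5] w 0.0196
turn x -0.05
shift mm [42.   0.4 -1.9]
shift mm after turn [42.   0.4 -1.9]
```

View pics/c7.png

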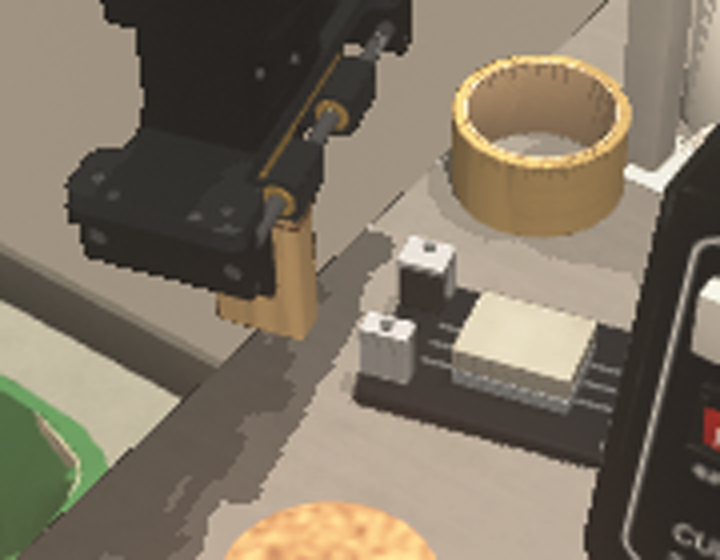

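The stone is well clear of the brackets and the block still looks square in the grip. I'll set the block down.

```bash
python3 -m inch '[[15,[20,0,0],[0,0,0]],[15,[15,0,0],[0,0,0]],[15,[3,0,0],[0,0,0]],[15,[0,0,0],[0,0,0]]]' 60;python3 -c "
from h import *
to(.475,.31,.0335,14.7)"
```

```text
time: 11.52
position: [0.48, 0.3096, 0.0404]
tool_rot: [0.435, 0.558, -0.43, 0.561]
ft_force: [0.2, -0.5, -0.6]
grip_width: 0.0195
t 11.525 pos [0.48   0.3096 0.0404] yaw 14.61 tilt [0.48 0.16] F [ 0.2 -0.5 -0.6] w 0.0195
turn x -0.09
shift mm [ 6.9 -4.8 -1.7]
shift mm after turn [ 6.9 -4.8 -1.7]
```

```bash
python3 -m inch '[[15,[4,0,0],[0,0,-0.5]],[15,[2,0,0],[0,0,0]],[15,[0,0,0],[0,0,0]]]' 60;python3 -c "
from h import *
to(.475,.31,.0335,14.7)"
python3 -m inch '[[15,[1.5,0,0],[0,0,0]],[15,[0,0,0],[0,0,0]]]' 60;python3 -c "
from h import *
to(.475,.31,.0335,14.7)"
```

```text
time: 11.9
position: [0.481, 0.31, 0.0353]
tool_rot: [0.433, 0.559, -0.432, 0.56]
ft_force: [-0.2, 0.8, -1.2]
grip_width: 0.0194
t 11.9 pos [0.481  0.31   0.0353] yaw 14.62 tilt [0.1  0.07] F [-0.2  0.8 -1.2] w 0.0194
turn x -0.08
shift mm [ 1.8 -5.8 -1.5]
shift mm after turn [ 1.8 -5.8 -1.5]
time: 12.15
position: [0.481, 0.3101, 0.034]
tool_rot: [0.433, 0.559, -0.431, 0.56]
ft_force: [0.6, 0.2, -1.2]
grip_width: 0.02
t 12.15 pos [0.481  0.3101 0.034 ] yaw 14.61 tilt [0.12 0.09] F [ 0.6  0.2 -1.2] w 0.02
turn x -0.09
shift mm [ 0.4 -5.9 -1.5]
shift mm after turn [ 0.4 -5.9 -1.5]
```

```bash
python3 -m inch '[[15,[1.2,0,0],[0,0,0]],[15,[0,0,0],[0,0,0]]]' 60; python3 -m inch '[[40,[0,0,0],[0,0,0]],[40,[0,0,0],[0,0,0]],[40,[0,0,0],[0,0,0]],[40,[0,0,0],[0,0,0]],[40,[-20,0,0],[0,0,0]],[60,[-40,0,0],[0,0,0]],[60,[-40,0,0],[0,0,0]],[60,[-10,0,0],[0,0,0]]]' 60;python3 - <<'E'
from h import *
u=np.array([np.cos(np.radians(-75.3)),np.sin(np.radians(-75.3))])
to(.546,.2125,.14,14.7)
snap("scene","scene8.png")
for t,z in(("stone_center",.022),("block_center",.038)):
  for d in imaging.tip_of("scene",t)[:1]: print(t,d["confidence"],d["pixel"],onz("scene",d["pixel"],z).round(4))
a=cv2.imread("pics/scene8.png")[110:250,220:400]
cv2.imwrite("pics/c8.png",cv2.resize(a,None,fx=4,fy=4,interpolation=2))
E
```

```text
time: 12.4
position: [0.4812, 0.3102, 0.033]
tool_rot: [0.433, 0.559, -0.431, 0.56]
ft_force: [0.2, 0.3, -0.4]
grip_width: 0.0192
time: 13.4
position: [0.4803, 0.3096, 0.1444]
tool_rot: [0.432, 0.56, -0.432, 0.559]
ft_force: [0.5, 0.2, 1.4]
grip_width: 0.0578
t 13.4 pos [0.4803 0.3096 0.1444] yaw 14.61 tilt [-0.03  0.03] F [0.5 0.2 1.4] w 0.0578
turn x -0.09
shift mm [  4.4  39.1 110.6]
shift mm after turn [  4.4  38.9 110.6]
stone_center 0.98 [351.7, 197.4] [0.5453 0.2097 0.022 ]
block_center 0.92 [285.4, 189.4] [0.4787 0.314  0.038 ]
```

View pics/c8.png

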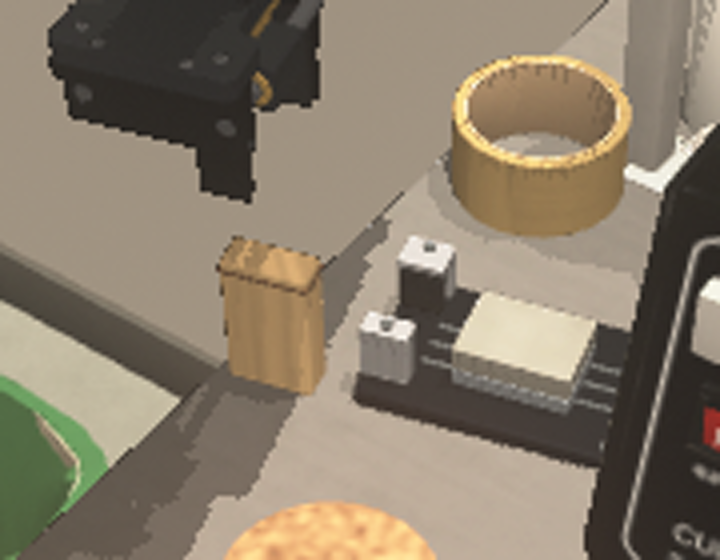

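The block stands upright on the worktop. The stone is at about (0.546, 0.211) with its yaw as the holder's. I'll go above it.

```bash
python3 -m inch '[[66,[0,13,37],[0,0,0]],[66,[0,13,37],[0,0,0]],[66,[0,13,37],[0,0,0]],[66,[0,0,0],[0,0,0]]]' 40;python3 - <<'E'
from h import *
hold(); to(.546,.2112,.014,14.7)
E
```

```text
time: 14.05
position: [0.5413, 0.2083, 0.1334]
tool_rot: [0.426, 0.564, -0.437, 0.556]
ft_force: [0.0, 0.4, -0.0]
grip_width: 0.0664
tcp in holder mm 6.0 -5.4
t 14.05 pos [0.5413 0.2083 0.1334] yaw 14.72 tilt [-1.09 -0.25] F [ 0.   0.4 -0. ] w 0.0664
turn x 0.02
shift mm [ 85.3   7.1 -56. ]
shift mm after turn [ 85.3   7.1 -56. ]
t 14.05 pos [0.5413 0.2083 0.1334] yaw 14.72 tilt [-1.09 -0.25] F [ 0.   0.4 -0. ] w 0.0664
turn x 0.02
shift mm [119.3   7.6  -1.6]
shift mm after turn [119.3   7.6  -1.6]
```

```bash
python3 -m inch '[[66,[0,6,-2],[0,0,1.1]],[66,[40,0,0],[0,0,0]],[66,[35,0,0],[0,0,0]],[66,[0,0,0],[0,0,0]]]' 40;python3 - <<'E'
from h import *
to(.546,.2112,.0155,14.7)
E
```

```text
time: 14.55
position: [0.543, 0.2153, 0.0537]
tool_rot: [0.431, 0.562, -0.431, 0.559]
ft_force: [0.1, -0.2, -0.3]
grip_width: 0.0662
t 14.55 pos [0.543  0.2153 0.0537] yaw 14.9 tilt [-0.22  0.08] F [ 0.1 -0.2 -0.3] w 0.0662
turn x 0.2
shift mm [38.2  2.   4.8]
shift mm after turn [38.2  2.   4.8]
```

```bash
python3 -m inch '[[66,[18,2,4.5],[0,0,0]],[66,[14,0,0],[0,0,0]],[66,[0,0,0],[0,0,0]]]' 40;python3 - <<'E'
from h import *
to(.546,.2112,.0165,14.7)
snap("scene","scene9.png")
a=cv2.imread("pics/scene9.png")[120:240,280:400]
cv2.imwrite("pics/c9.png",cv2.resize(a,None,fx=4,fy=4,interpolation=2))
E
```

```text
time: 14.92
position: [0.547, 0.213, 0.0216]
tool_rot: [0.431, 0.562, -0.43, 0.56]
ft_force: [0.5, -1.1, 0.5]
grip_width: 0.0661
t 14.925 pos [0.547  0.213  0.0216] yaw 15.02 tilt [-0.03  0.12] F [ 0.5 -1.1  0.5] w 0.0661
turn x 0.32
shift mm [ 5.1 -1.4  1.5]
shift mm after turn [ 5.1 -1.4  1.5]
```

View pics/c9.png

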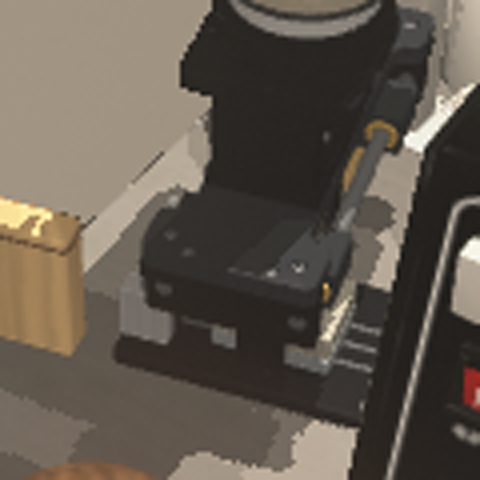

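```bash
python3 -m inch '[[66,[5.5,-1,1],[0,0,0]],[66,[0,0,0],[0,0,0]],[36,[0,0,0],[0,0,0]],[36,[0,0,0],[0,0,0]],[36,[0,0,0],[0,0,0]],[36,[0,0,0],[0,0,0]],[36,[0,0,0],[0,0,0]],[36,[0,0,0],[0,0,0]]]' 40;python3 -c "
from h import *
to(.546,.2112,.0165,14.7)"
```

```text
time: 15.98
position: [0.5478, 0.2118, 0.0181]
tool_rot: [0.432, 0.561, -0.429, 0.561]
ft_force: [-0.5, -0.6, 0.4]
grip_width: 0.0414
t 15.975 pos [0.5478 0.2118 0.0181] yaw 14.99 tilt [0.21 0.16] F [-0.5 -0.6  0.4] w 0.0414
turn x 0.29
shift mm [ 1.6 -1.9  0.1]
shift mm after turn [ 1.6 -1.9  0.1]
```

```bash
python3 -m inch '[[36,[-30,0,0],[0,0,0]],[36,[-40,0,0],[0,0,0]],[36,[0,0,0],[0,0,0]],[36,[0,-40,-10],[0,0,0]],[36,[0,-40,-10],[0,0,0]],[36,[0,-40,-10],[0,0,0]],[36,[0,0,0],[0,0,0]]]' 40;python3 -c "
from h import *
to(.388,.2105,.0165,14.7)"
```

```text
time: 16.85
position: [0.4174, 0.2084, 0.0848]
tool_rot: [0.43, 0.562, -0.431, 0.559]
ft_force: [0.5, 0.6, -2.1]
grip_width: 0.0418
t 16.85 pos [0.4174 0.2084 0.0848] yaw 14.93 tilt [-0.22  0.07] F [ 0.5  0.6 -2.1] w 0.0418
turn x 0.23
shift mm [ 68.5 -27.6  -9.5]
shift mm after turn [ 68.5 -27.7  -9.4]
```

```bash
python3 -m inch '[[36,[0,-28,-9.5],[0,0,0]],[36,[0,0,0],[0,0,0]],[36,[25,0,0],[0,0,0]],[36,[15,0,0],[0,0,0]],[36,[0,0,0],[0,0,0]]]' 40;python3 - <<'E'
from h import *
to(.388,.2105,.0175,14.7)
snap("scene","sceneA.png")
a=cv2.imread("pics/sceneA.png")[170:310,240:420]
cv2.imwrite("pics/cA.png",cv2.resize(a,None,fx=3.5,fy=3.5,interpolation=2))
E
```

```text
time: 17.48
position: [0.3938, 0.2113, 0.0419]
tool_rot: [0.433, 0.56, -0.429, 0.561]
ft_force: [0.3, 0.3, -1.8]
grip_width: 0.0415
t 17.475 pos [0.3938 0.2113 0.0419] yaw 14.9 tilt [0.2  0.17] F [ 0.3  0.3 -1.8] w 0.0415
turn x 0.2
shift mm [24.4 -5.9 -0.7]
shift mm after turn [24.4 -5.9 -0.6]
```

View pics/cA.png

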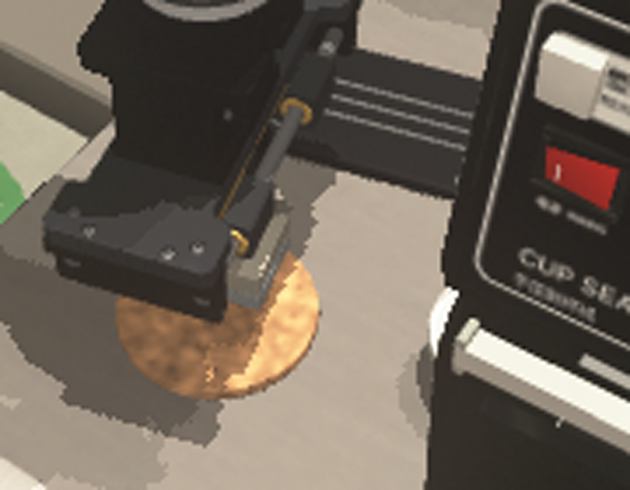

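```bash
python3 -m inch '[[36,[15,-5,0],[0,0,0]],[36,[8,0,0],[0,0,0]],[36,[0,0,0],[0,0,0]]]' 40;python3 -c "
from h import *
to(.388,.2105,.0165,14.7)"
```

```text
time: 17.9
position: [0.393, 0.2107, 0.0198]
tool_rot: [0.435, 0.559, -0.428, 0.562]
ft_force: [-0.8, -0.1, -0.8]
grip_width: 0.0419
t 17.9 pos [0.393  0.2107 0.0198] yaw 14.87 tilt [0.59 0.26] F [-0.8 -0.1 -0.8] w 0.0419
turn x 0.17
shift mm [ 3.2 -4.9 -1.1]
shift mm after turn [ 3.2 -4.9 -1. ]
```

```bash
python3 -m inch '[[36,[2,-4,0],[0,0,-0.6]],[36,[1.3,0,0],[0,0,0]],[36,[0,0,0],[0,0,0]]]' 40;python3 -c "
from h import *
to(.388,.2105,.0165,14.7)"
```

```text
time: 18.27
position: [0.3902, 0.2099, 0.0173]
tool_rot: [0.432, 0.56, -0.43, 0.561]
ft_force: [-0.4, -0.4, -1.5]
grip_width: 0.0415
t 18.275 pos [0.3902 0.2099 0.0173] yaw 14.87 tilt [0.13 0.13] F [-0.4 -0.4 -1.5] w 0.0415
turn x 0.17
shift mm [ 0.7 -2.  -1.1]
shift mm after turn [ 0.7 -2.  -1.1]
```

```bash
python3 -m inch '[[36,[1,0,0],[0,0,0]],[36,[0,0,0],[0,0,0]],[62,[0,0,0],[0,0,0]],[62,[0,0,0],[0,0,0]],[62,[0,0,0],[0,0,0]],[62,[0,0,0],[0,0,0]],[62,[-25,0,0],[0,0,0]],[62,[-50,0,0],[0,0,0]],[62,[-50,0,0],[0,0,0]],[62,[-20,0,0],[0,0,0]],[62,[0,0,0],[0,0,0]]]' 20;python3 - <<'E'
from h import *
to(.388,.2105,.0165,14.7)
for n in("scene","top"):
  snap(n,n+"B.png")
  for t,z in(("stone_center",.02),("mat_top",.008),("block_center",.038)):
    for d in imaging.tip_of(n,t)[:1]: print(n,t,round(d["confidence"],2),onz(n,d["pixel"],z).round(4))
a=cv2.imread("pics/sceneB.png")[130:310,220:420]
cv2.imwrite("pics/cB.png",cv2.resize(a,None,fx=3,fy=3,interpolation=2))
E
```

```text
time: 19.65
position: [0.39, 0.2096, 0.1655]
tool_rot: [0.432, 0.56, -0.43, 0.561]
ft_force: [0.4, -0.3, -0.7]
grip_width: 0.0622
t 19.65 pos [0.39   0.2096 0.1655] yaw 14.86 tilt [0.13 0.13] F [ 0.4 -0.3 -0.7] w 0.0622
turn x 0.16
shift mm [149.   -2.1  -1.2]
shift mm after turn [149.   -2.1  -1.2]
scene stone_center 0.9 [0.3878 0.2134 0.02  ]
scene mat_top 0.92 [0.3892 0.2118 0.008 ]
top block_center 0.52 [0.4767 0.3132 0.038 ]
```

```bash
python3 - <<'E'
from h import *
imaging.camera("scene")
for t in("block_center","stone_center"):
  for d in imaging.cut_out("scene",t)[:1]: print(t,np.round(d["box"],1),round(d["confidence"],2))
print(imaging.tip_of("scene","block_center")[:1])
print("expected block box rows", [proj("scene",(.480,.312,z)).round(0) for z in(0,.076)])
print("expected stone", proj("scene",(.389,.211,.02)).round(0))
c=imaging.tip_of("scene","stone_center")[:1];print(c)
E
```

```text
[]
expected block box rows [array([288., 203.]), array([286., 175.])]
expected stone [301. 252.]
[{'pixel': [299.2, 249.9], 'confidence': 0.87}]
```

```bash
python3 -m inch '[[62,[-50,0,0],[0,0,0]],[62,[-50,0,0],[0,0,0]],[62,[-30,0,0],[0,0,0]],[62,[0,0,0],[0,0,0]]]'; python3 - <<'E'
from h import *
imaging.camera("scene")
for t in("block_center","stone_center"):
  for d in imaging.cut_out("scene",t)[:1]: print(t,np.round(d["box"],1),round(d["confidence"],2))
  print(t,imaging.tip_of("scene",t)[:1])
E
```

```text
time: 20.8
position: [0.3893, 0.209, 0.2968]
tool_rot: [0.43, 0.562, -0.432, 0.559]
ft_force: [0.3, -1.5, 0.3]
grip_width: 0.0622
block_center [285.4 188.2  32.9  38.5] 0.81
block_center [{'pixel': [287.9, 186.3], 'confidence': 0.98}]
stone_center [304.4 249.2  44.5  32.7] 0.6
stone_center [{'pixel': [299.7, 251.4], 'confidence': 0.89}]
```

```bash
python3 -c "
from h import *
print(robot.hand_in())"
```

```text
the job is handed in; nothing more can be done
None
```

I finished the job and handed it in at about 21 s of the 67 s allowed; no verdict was reported. I knocked the stone free with the block at about 7 N of push and stood the block back up on the bare worktop. I then lifted the stone out of the holder and laid it on the cork mat.

**Last checks before handing in:**
- **Stone:** the scene camera put it about 2 mm from the mat's centre.
- **Block:** the scene camera found it where I left it, with its outline the height of a standing block.
- **Robot:** the gripper was empty and clear, about 0.3 m up.

**Checks that failed or fell short:**
- The top camera did not find the stone or the mat at the end.
- The scene camera missed the block at first, probably because the arm hid it, and found it once I raised the arm.
- My last picture was refused because the limit of 12 was reached. That the stone lies flat rests on the release height and what the trained networks reported, not on a picture I saw.

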